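# Pack the flasks and snap the lid on the keeper box

### The arm

A 6-joint arm with a two-finger parallel gripper is mounted at the origin on the work surface. World frame = base frame: x ahead of the robot, y to its left, z up, the work surface at z = 0. Lengths are in m, angles in rad, forces in N, time in s.
With the tool pointing down it reaches from about 0.35 to 0.975 m from the base axis. Payload 4.9 kg.
Tool frame: the origin (TCP) lies midway between the tips of the shut fingers; the grasp point (between the pads) lies ctrl.tcp_to_grasp behind it (ctrl.tcp_to_grasp is the distance from the TCP to the grasp point, in m); z points along the fingers, y is the direction in which the jaws open and shut (so a half turn about z gives the same grasp; the last joint's range is limited). The gripper opens to 85 mm and grips with 20 to 120 N. Pads are 22 mm wide; open, the fingers measure 114 mm over their backs; the gripper's body (76 mm by 85 mm) begins 54 mm behind the grasp point. The pads swing forward as they close: fully open they stand 13 mm farther back than shut.
Start: joints at [1.191, 0.053, 1.613, -0, 1.476, -0.119], TCP at [0.161, 0.604, 0.231] pointing down, gripper open.
Joint ranges: [-3.01, 3.01], [-1.01, 2.22], [0.06, 2.58], [-1.02, 4.17], [0.09, 2.62], [-3.14, 3.14]. Speed limits (rad/s): [2.57, 2.57, 3.14, 3.14, 3.14, 3.14].

### API

Orientations are given as a rotation vector (axis times angle).
In Python, from station import ctrl, get_image, calibration, finish_job, models gives the robot as it stands.
- The arm moves only by the shell command python3 -m creep 'ROWS' [FORCE]. ROWS is JSON, a list of rows, each a list of 7 numbers: the opening, from 0 (shut) to 1 (fully open), then the shift along the tool's x, y, z in m, then the turn, a rotation vector about the tool's x, y, z in degrees. A call has 1 to 20 rows; each row shifts and turns the commanded pose from where the row before left it, along the tool's axes as they then stand; what a row does not reach is not made up. A row lasts 1/10 s, in which the tool goes at most 50 mm and 8.59 degrees, less where a joint would pass 70% of its speed; a pose out of reach is approached as far as the arm can. A call with a gripper value outside its range is refused whole. The fingers move at their own pace and stop on an object; FORCE is the grip in N (left out, the last holds). Time passes only in rows, so rows that do not move let the fingers close. It gives the time, the measured TCP pose, the force and the opening at its end, in the units of the state.
- ctrl.get_obs(): the state, without advancing time (a new reading comes with each control period).
- get_image(name): name is "scene" or "top"; returns the picture (400x640x3 uint8, red, green, blue); there is no depth.
- calibration(name): a dict with "mtx" (3x3 intrinsics, pixels), "k1" (the pictures are not rectified: a ray, as slopes to the right and down, at radius r is drawn at 1 + k1 r^2 times it, then the intrinsics apply), "R" (3x3) and "t" (3): a world point X has camera coordinates R X + t. Camera axes: x right, y down, z forward; pixel columns grow to the right and rows downward; lengths in m; the calibration is good to about 2 mm. A picture is of the moment at which its call begins. calibration takes no time and is no camera call.
- finish_job(): hands the job in, once; it reports no verdict.
Trained networks look in the newest picture that a camera, given by its name, has taken for a name from the list of things; names that differ only in an ending like _2 or _b are one class to them, and where a whole thing is asked for, a point or a joint stands for the part that bears it (a point fixed in the world has none). Each returns a list of dicts, best first, with "conf" (0 to 1); they miss things now and then, are a little off and sometimes report something else, mostly with a low value. They report only what shows in the picture. A call takes as long as a camera call. They do not tell look-alikes from the thing itself.
- models.search_frame(camera, name): "extent" ([left, top, right, bottom] in pixels, round what is visible of it).
The state is a dict: "t": time; "q": joint angles; "dq": joint speeds; "effort": joint torques, N m; "tool_pos": TCP position; "tool_rot": TCP orientation; "contact_force": force on the tool from outside, world axes, zero at the start; "wrist_torque": the same for the moment, N m; "opening": finger opening in m.
Only numpy, scipy, OpenCV 4.12 (cv2) and the standard library are available. Lean on these libraries where they do the work, as an engineer would, in place of code of your own. Each camera call takes 0.05 s, during which the arm holds its last target. There are 200 camera calls.

### The job

Stand the two silver-capped flasks from the black tray upright in the two empty cells of the grey keeper box, one in each, then take the lid from the slant stand and press it down level on the box, without dropping or slamming it, until both side clips have snapped over its flange. Leave the pot in its cell, do not knock a flask over, and leave everything else where it stands.

Things in the scene. Friction and masses are not known exactly. Their poses are not given: they have to be found in the camera images.
- box: Open grey keeper box, fixed, left or right of the slant stand (the tray is on the other side). Origin: centre of its underside; y along its length, z up. Body 74 (x) x 184 (y) mm, walls and floor 4 mm thick, rim ledge at z = 45 mm out to x = +-52, y = +-106 mm. Two dividers, as high as the rim, make three cells in a row along y, each 66 (x) x about 56 (y) mm.
- seat (a point): Middle of the plane of the box's rim (box frame 0, 0, 45 mm). The lid is fully home when its origin is here, its z up and its axes parallel to the box's, either way round. Side play of the lid there about 2 mm.
- guide (a point): Foot of one of the fixed guides on the box's ledge, box frame (0, 102, 45) mm. The guides lean outwards 20 degrees, tops at z = 62 mm, and lead the lid's flange in: one at each end (feet at y = +-102 mm, 50 mm wide) and one near each corner of the long sides (feet at x = +-50 mm, y about +-78 mm, 26 mm wide).
- clip_a_nose (a point): Lowest inner edge of the snap clip in the middle of the box's +x side: box frame (45, 0, 53) mm with the clip at rest, 44 mm wide in y. It overhangs the seated flange by 3 mm. Its upper face slopes up and outwards to x = 51, z = 70 mm. Fingers let down into the box between the clips must stay within x = +-44 mm.
- clip_b_nose (a point): The same on the box's -x side: box frame (-45, 0, 53) mm.
- cell0 (a point): Centre of the floor of cell 0 of the box (box frame 0, -60, 4 mm). Two of the cells are empty (grey felt disc on the floor), the third holds the aluminium pot.
- cell1 (a point): Centre of the floor of cell 1 of the box (box frame 0, 0, 4 mm). Two of the cells are empty (grey felt disc on the floor), the third holds the aluminium pot.
- cell2 (a point): Centre of the floor of cell 2 of the box (box frame 0, 60, 4 mm). Two of the cells are empty (grey felt disc on the floor), the third holds the aluminium pot.
- pot: Plain aluminium pot, 47 mm in diameter, 66 mm tall, already standing in one of the three cells and staying there. Origin: centre of the underside.
- flask_a: Round clear-glass flask with a silver screw cap, standing upright on the black tray at the start (the two are alike). 80 mm tall in all: body 46 mm in diameter up to 34 mm, shoulder to 45 mm, neck 20 mm in diameter to 50 mm, cap 28 mm in diameter from 50 to 80 mm. 0.1 to 0.2 kg. Origin: centre of the underside, z up along the flask.
- flask_b: Round clear-glass flask with a silver screw cap, standing upright on the black tray at the start (the two are alike). 80 mm tall in all: body 46 mm in diameter up to 34 mm, shoulder to 45 mm, neck 20 mm in diameter to 50 mm, cap 28 mm in diameter from 50 to 80 mm. 0.1 to 0.2 kg. Origin: centre of the underside, z up along the flask.
- lid: Grey hood lid of the box, open below, 0.13 to 0.21 kg, leaning on the slant stand at the start: tilted 35 degrees, its z axis up and towards the robot, its y axis level. Origin: centre of the plane of its open underside; z out of its top, x across, y along its length. Flange 96 (x) x 200 (y) x 6 mm round the underside, hood 74 x 184 mm, top at z = 49 mm.
- handle (a point): Middle of the upright bar handle on the lid (lid frame 0, 0, 64 mm; axes as the lid's): 16 mm wide in x, 100 mm long in y, from lid z = 49 to z = 79 mm.
- stand: Dark wooden slant stand, fixed, 220 mm wide (y), about 110 mm deep, 100 mm high at its back edge; board sloping 35 degrees down towards the robot with a lip at its foot that stands as high as the lid's flange. Origin: on the marble under the middle of the board.
- tray: Black ceramic tray, fixed, 200 x 200 mm, inner floor 6 mm and rim 14 mm above the marble. Two flasks, the bottle and the tumbler stand on it in a two-by-two group about 92 mm apart, in any order. Origin: centre of the underside.
- clip_a (a joint): Spring clip on the box's +x side: 0 at rest, grows (m) as it is pushed outwards, up to 0.010. The lid's flange pushes each clip out about 3 mm on the way down; pressing the lid past both takes roughly 8 to 20 N in all and they then spring back to 0 over the flange.
- clip_b (a joint): The same on the box's -x side.
- bottle: Bystander on the tray: tall square clear-glass bottle, 50 x 50 mm, 170 mm tall, silver stopper. Leave it. Origin: centre of the underside.
- tumbler: Bystander on the tray: ribbed glass tumbler of hair ties, 69 mm across, 85 mm tall. Leave it. Origin: centre of the underside.
- cream: Bystander on the marble in front of the slant stand: white jar 60 mm in diameter, 45 mm tall. Leave it. Origin: centre of the underside.
- brush: Bystander lying near the left edge: wooden brush 190 mm long, low. Leave it.
- atomiser: Bystander behind the slant stand: amber scent bottle, 64 mm in diameter, 95 mm tall. Leave it. Origin: centre of the underside.
- tin: Bystander to the left of the slant stand: plain tin 54 mm in diameter, 110 mm tall. Leave it. Origin: centre of the underside.
Mind the look-alikes: they are no part of the job. What is shaped like the lid but green is not meant.

How it is judged:
On the way, in this order (a step that is already met when the one before it is completed fails the run):
1. both flasks stand upright on the floors of cells of the box, with the lid still off (z of flask_a in the frame of box between 0.001 and 0.0075 m and x of flask_a in the frame of box between -0.016 and 0.016 m and y of flask_a in the frame of box between -0.072 and 0.072 m and angle between each of flask_a, flask_b's own z axis and vertical below 0.12 rad and linear speed of each of flask_a, flask_b below 0.03 m/s and z of flask_b in the frame of box between 0.001 and 0.0075 m and x of flask_b in the frame of box between -0.016 and 0.016 m and y of flask_b in the frame of box between -0.072 and 0.072 m and distance between lid and box above 0.07 m), for 0.2 s.
2. the lid is down on the box with both clips snapped over it (z of lid in the frame of box between 0.042 and 0.0475 m and x of lid in the frame of box between -0.006 and 0.006 m and y of lid in the frame of box between -0.006 and 0.006 m and angle between the z axis of lid and the z axis of box, either way round below 0.03 rad and angle between lid's own z axis and vertical below 0.1 rad and value of joint each of clip_a, clip_b below 0.002 m), for 0.2 s.
At the end, for the whole second after the job is handed in: Both flasks stand upright (within 7 degrees) on the floors of cells of the box, one to a cell, at rest; the lid is down on the box's rim (within 2.5 mm of fully home, within 6 mm of centre, parallel within 1.7 degrees), at rest, with both clips back within 2 mm of their rest position (all of step 2 and z of flask_a in the frame of box between 0.001 and 0.0075 m and x of flask_a in the frame of box between -0.016 and 0.016 m and y of flask_a in the frame of box between -0.072 and 0.072 m and angle between each of flask_a, flask_b's own z axis and vertical below 0.12 rad and linear speed of each of flask_a, flask_b below 0.03 m/s and z of flask_b in the frame of box between 0.001 and 0.0075 m and x of flask_b in the frame of box between -0.016 and 0.016 m and y of flask_b in the frame of box between -0.072 and 0.072 m and linear speed of lid below 0.02 m/s); the robot touches nothing.
It fails at once if the tall square bottle or the tumbler is pushed more than 25 mm or knocked over (distance of any of bottle, tumbler from where it was at the start of the episode above 0.025 m).
It fails at once if the cream jar, hair brush, amber scent bottle or tin is pushed more than 25 mm or knocked over (distance of any of cream, brush, atomiser, tin from where it was at the start of the episode above 0.025 m).
It fails at once if a flask is tipped over (past about 50 degrees) (angle between any of flask_a, flask_b's own z axis and vertical above 0.9 rad).
It fails at once if the pot is taken out of its cell (distance of pot from where it was at the start of the episode above 0.03 m).
It fails at once if the lid is dropped or slammed on to the box (over 0.4 m/s when within 30 mm of its seat) (distance between lid and seat below 0.03 m and linear speed of lid above 0.4 m/s).
It also fails if it takes over 72 s, if anything falls off the work surface, if the arm or the gripper's body presses on something with over 40 N, if the wrist force passes 120 N, or if a joint passes its speed limit or range.

## Working session

There is one attempt and no reset: what is moved stays moved. The work goes in short steps, Python scripts to look and compute and a shell command to move; the robot and the scene stay as the last step left them, time stands still between calls to the robot, and variables do not carry over. Pictures are saved under pics/ and viewed, about 8 in all and at most 12, crops included, and the job is handed in when it is done.

```bash
mkdir -p pics; ls
python3 - <<'E'
from station import *
import cv2,numpy as np
for n in("scene","top"):
    im=get_image(n); cv2.imwrite(f"pics/{n}0.png",im[:,:,::-1]); c=calibration(n); print(n,c)
    for o in("box","flask_a","pot","lid","handle","stand","tray","bottle","tumbler","cream","tin","atomiser"):
        print(o,[([round(v) for v in d["extent"]],round(d["conf"],2)) for d in models.search_frame(n,o)][:4])
o=ctrl.get_obs();print(o,ctrl.tcp_to_grasp)
E
```

```text
pics
scene {'mtx': array([[410.13115667,   0.        , 322.66231484],
       [  0.        , 410.13115667, 197.62729392],
       [  0.        ,   0.        ,   1.        ]]), 'k1': -0.03977426466072003, 'R': array([[ 0.28755722,  0.95764652,  0.01496663],
       [ 0.56621612, -0.15737553, -0.80909348],
       [-0.77247017,  0.24113501, -0.58748936]]), 't': array([-0.16598891, -0.19111084,  1.69050988])}
box [([365, 179, 438, 216], 0.77)]
flask_a [([191, 232, 206, 263], 0.93), ([191, 207, 206, 240], 0.56)]
pot [([380, 184, 393, 200], 0.64)]
lid [([299, 213, 370, 248], 0.8), ([170, 155, 225, 201], 0.75), ([190, 233, 207, 260], 0.52)]
handle [([302, 210, 369, 250], 0.95), ([169, 156, 226, 204], 0.72)]
stand [([292, 241, 377, 274], 0.91)]
tray [([179, 221, 253, 276], 0.9)]
bottle [([216, 199, 239, 257], 0.64)]
tumbler [([211, 204, 235, 219], 0.51), ([370, 178, 438, 213], 0.21)]
cream [([282, 203, 305, 226], 0.61)]
tin [([413, 218, 432, 250], 0.77), ([369, 180, 437, 217], 0.32), ([300, 211, 372, 250], 0.3)]
atomiser [([337, 273, 366, 310], 0.6), ([371, 178, 434, 216], 0.53)]
top {'mtx': ar
[... 1046 characters left out ...]
331, 112], 0.72), ([401, 209, 430, 232], 0.25)]
{'t': 1.3, 'q': array([ 1.19100652e+00,  5.27319259e-02,  1.61290193e+00, -3.91642456e-06,
        1.47601694e+00, -1.18991417e-01]), 'dq': array([0.00162465, 0.00185012, 0.00024548, 0.0014465 , 0.00119907,
       0.00060254]), 'effort': array([ 3.09730967e-05, -3.93681085e+01, -3.70454478e+01, -1.58195585e-04,
        6.27335085e-04,  7.55332650e-06]), 'tool_pos': array([0.16114379, 0.60384341, 0.23128261]), 'tool_rot': array([-4.08499208e-01, -3.11491033e+00,  9.00139987e-05]), 'contact_force': array([-0.03525584,  0.33222705,  0.15664129]), 'wrist_torque': array([ 0.02291786, -0.03212615,  0.02026271]), 'opening': 0.08556860285378592} 0.0187
```

Run:
```python
import cv2
a=cv2.imread("pics/top0.png")[80:360,150:490]; cv2.imwrite("pics/topc.png",cv2.resize(a,None,fx=2.1,fy=2.1,interpolation=cv2.INTER_CUBIC)[:600])
a=cv2.imread("pics/scene0.png")[140:320,160:450]; cv2.imwrite("pics/scenec.png",cv2.resize(a,None,fx=2.75,fy=2.75,interpolation=cv2.INTER_CUBIC))
```

```text
(no output)
```

View pics/topc.png

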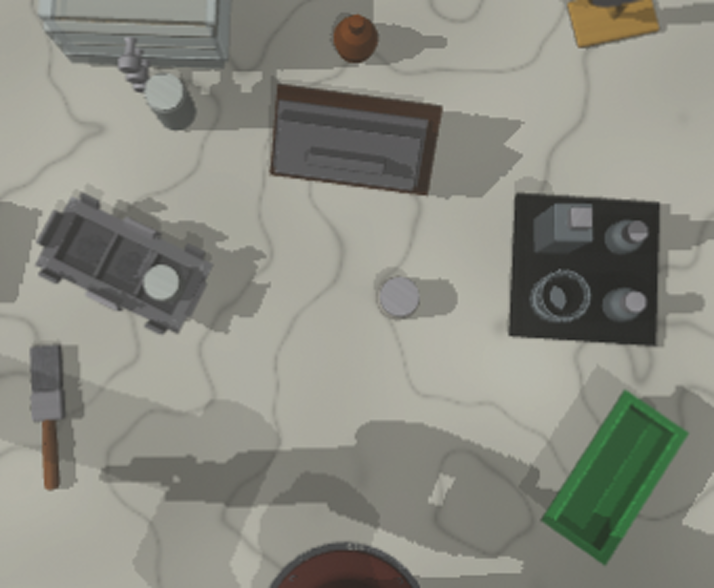

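View pics/scenec.png

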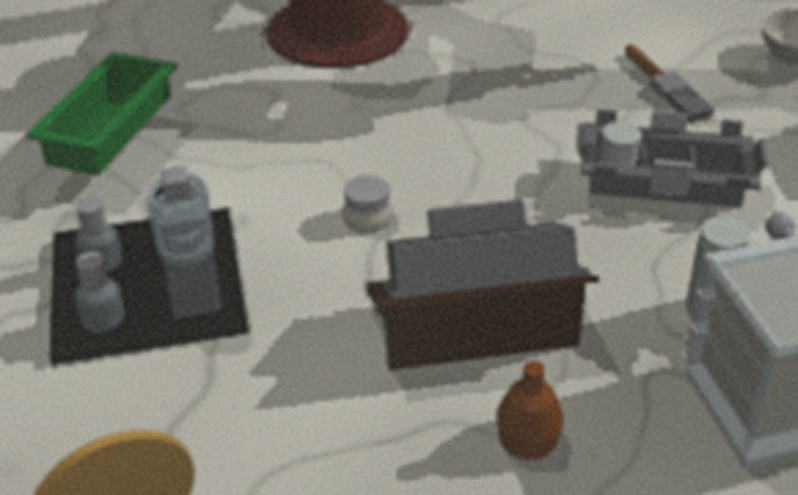

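The top view (crop at 2.1x, offset 150,80) shows the grey box at about px (208,205), with the pot in the cell nearest the robot. The grey lid is on the stand at about (318,150). The tray is on the right at (430,209), with flasks at (447,193) and (448,223). The lid candidates are grey (316,150) on the stand and green (443,307) on the marble. The grey one on the slant stand fits the description, and the green one is the look-alike. Next I'll enlarge for exact corners.

```bash
cat > u.py <<'E'
import cv2,numpy as np
def crop(src,x0,y0,x1,y1,f,step=5):
    a=cv2.imread(src)[y0:y1,x0:x1]; a=cv2.convertScaleAbs(a,alpha=1.5)
    a=cv2.resize(a,None,fx=f,fy=f,interpolation=cv2.INTER_CUBIC)
    for v in range(-(-x0//step)*step,x1,step):
        X=int((v-x0+.5)*f); L=v%10==0; cv2.line(a,(X,0),(X,16 if L else 6),(0,0,255),1)
        if L: a[:,X]=(a[:,X]*.7+np.array([60,60,0])).astype('u1'); cv2.putText(a,str(v),(X+2,12),0,.4,(0,0,255),1)
    for v in range(-(-y0//step)*step,y1,step):
        Y=int((v-y0+.5)*f); L=v%10==0; cv2.line(a,(0,Y),(16 if L else 6,Y),(0,0,255),1)
        if L: a[Y]=(a[Y]*.7+np.array([60,60,0])).astype('u1'); cv2.putText(a,str(v),(2,Y-2),0,.4,(0,0,255),1)
    return a
E
python3 - <<'E'
from u import *
cv2.imwrite("pics/b1.png",crop("pics/top0.png",166,168,254,234,9))
cv2.imwrite("pics/l1.png",crop("pics/top0.png",274,114,362,176,9))
a=crop("pics/scene0.png",362,176,442,218,7);b=crop("pics/scene0.png",290,206,380,250,7)
c=np.zeros((a.shape[0]+b.shape[0],630,3),'u1');c[:a.shape[0],:a.shape[1]]=a;c[a.shape[0]:,:b.shape[1]]=b[:,:630];print(c.shape)
cv2.imwrite("pics/s1.png",c)
E
```

```text
(602, 630, 3)
```

View pics/b1.png

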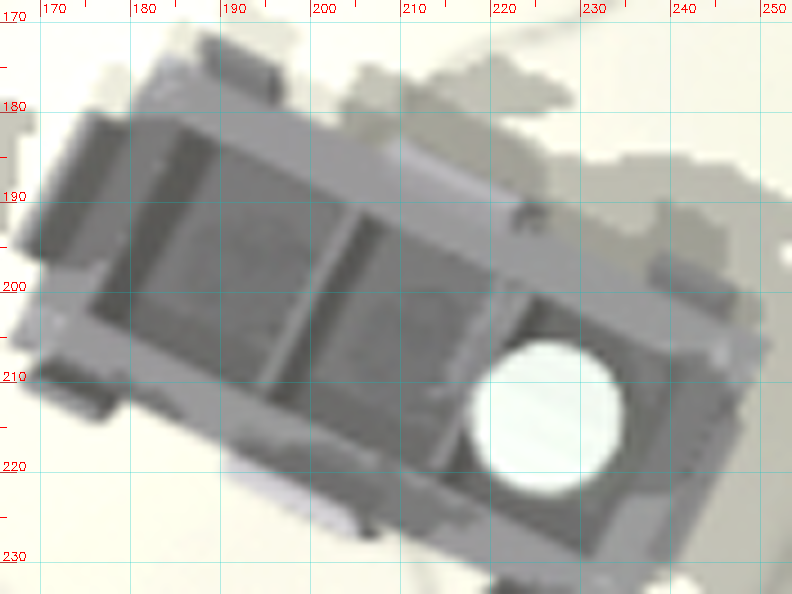

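View pics/l1.png

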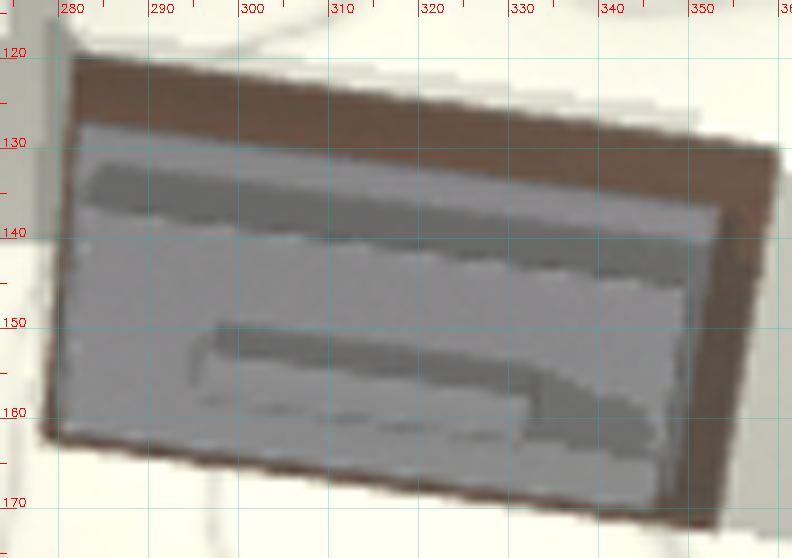

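View pics/s1.png

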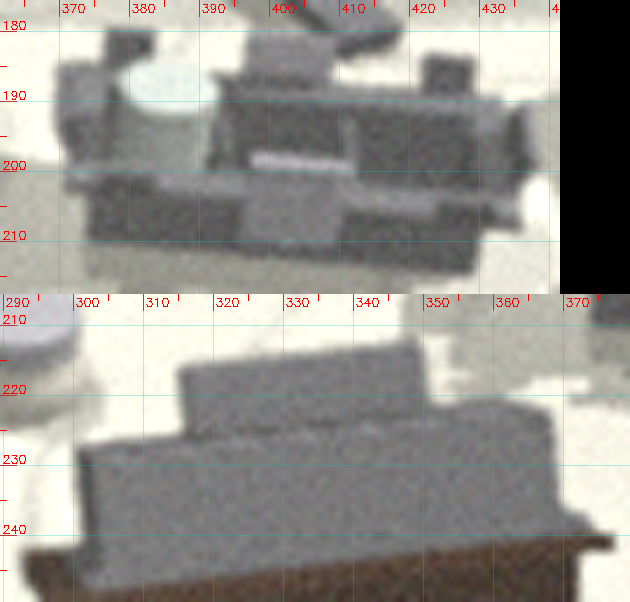

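The box crop has the inner rim corners at (185.5,181.5), (176,202.5), (230.5,229.5) and (240,207), with the pot at (226,214). In the lid crop the flange top edge runs (282,127)–(353.5,136.5) and the handle top (295.5,153.5)–(332,162.5). The scene crop gives the ledge and handle edges. I'll fit the poses to these.

```bash
cat >> u.py <<'E'
from station import calibration
from scipy.optimize import least_squares
from scipy.spatial.transform import Rotation as Ro
CAL={n:calibration(n) for n in("top","scene")}
def proj(n,X):
    c=CAL[n]; P=np.atleast_2d(X)@c["R"].T+c["t"]; s=P[:,:2]/P[:,2:]
    s=s*(1+c["k1"]*(s**2).sum(1,keepdims=True)); m=c["mtx"]; return s*m[0,0]+m[:2,2]
def fit(pts,pose,p0):
    "pts: list (cam,local xyz mm,uv)"
    def r(p):
        R,t=pose(p); return np.concatenate([(proj(n,R.apply(np.array(l)/1e3)+t)[0]-uv) for n,l,uv in pts])
    s=least_squares(r,p0,loss="soft_l1",x_scale=np.array([.01]*(len(p0)-1)+[.05])); print("res",np.round(r(s.x).reshape(-1,2),1).tolist()); return s.x
boxpose=lambda p:(Ro.from_euler("z",p[2]),np.array([p[0],p[1],0]))
lidpose=lambda p:(Ro.from_euler("z",p[3])*Ro.from_euler("y",-np.radians(35)),np.array(p[:3]))
E
python3 - <<'E'
from u import *
T,S="top","scene"
b=[(T,(33,88,45),(185.5,181.5)),(T,(-33,88,45),(176,202.5)),(T,(-33,-88,45),(230.5,229.5)),(T,(33,-88,45),(240,207)),
(T,(33,30,45),(205.5,191)),(T,(-33,30,45),(195,211.5)),(T,(-33,-30,45),(213.7,220.5)),(T,(33,-30,45),(223.2,199.5)),
(S,(52,-106,45),(370.5,202)),(S,(52,106,45),(434.5,207)),(S,(37,-92,0),(373,210)),(S,(37,92,0),(428.5,214.5))]
bp=fit(b,boxpose,[.45,.3,.4]);print("box",bp.round(4),np.degrees(bp[2]))
print("top only",fit(b[:8],boxpose,[.45,.3,.4]).round(4))
R,t=boxpose(bp);print("pot",proj(T,R.apply([0,-.06,.07])+t),"cells",[(R.apply([0,y,0])+t).round(4).tolist() for y in(-.06,0,.06)])
l=[(T,(48,100,0),(282,127)),(T,(48,-100,0),(353.5,136.5)),(T,(37,92,49),(283,137)),(T,(37,-92,49),(350,145.5)),(T,(-37,92,49),(280.5,162)),(T,(-37,-92,49),(346.5,170.5)),
(T,(8,50,79),(295.5,153.5)),(T,(8,-50,79),(332.5,157.5)),(T,(-8,-50,79),(331.8,162.5)),(T,(-8,50,79),(295.5,158.3)),
(S,(8,-50,79),(315,216)),(S,(8,50,79),(349,212.5)),(S,(37,-92,49),(301.3,228))]
lp=fit(l,lidpose,[.6,0,.07,0.]);print("lid",lp.round(4),np.degrees(lp[3]))
R,t=lidpose(lp);print("handle",(R.apply([0,0,.064])+t).round(4))
# flasks from boxes
from scipy.optimize import least_squares
a=np.linspace(0,2*np.pi,24)[:-1]
ring=lambda r,z:np.c_[r*np.cos(a),r*np.sin(a),0*a+z]
F=np.r_[ring(.023,0),ring(.023,.034),ring(.014,.05),ring(.014,.08)]
for top,sc in(((438,183,457,204),(191,232,206,263)),((437,215,460,231),(191,207,206,240))):
    def r(p):
        o=[]
        for n,e in((T,top),(S,sc)):
            q=proj(n,F+[p[0],p[1],.006]); o+=list(np.r_[q.min(0),q.max(0)]-e)
        return o
    s=least_squares(r,[.5,-.3],loss="soft_l1",x_scale=.01);print("flask",s.x.round(4),np.round(r(s.x),1),"captop",proj(T,[*s.x,.086]).round(1),proj(S,[*s.x,.086]).round(1))
a=crop("pics/top0.png",394,170,466,246,7.8);cv2.imwrite("pics/f1.png",a)
E
```

```text
res [[1.0, 0.3], [-0.5, 0.3], [1.5, 0.1], [2.6, 1.4], [-0.5, -0.4], [-0.9, 0.1], [-0.3, 0.2], [0.9, 0.1], [0.0, -0.0], [1.7, 0.5], [0.7, 0.4], [0.6, 0.6]]
box [ 0.475   0.3097 -0.4127] -23.64408175964243
res [[0.5, 0.2], [-0.8, 0.2], [1.3, -0.2], [2.3, 1.0], [-1.0, -0.7], [-1.2, -0.1], [-0.6, -0.0], [0.5, -0.2]]
top only [ 0.4756  0.3107 -0.4088]
pot [[226.76913115 213.91290338]] cells [[0.4509, 0.2547, 0.0], [0.475, 0.3097, 0.0], [0.4991, 0.3647, 0.0]]
res [[0.4, -0.2], [0.0, -0.4], [-0.2, -0.0], [0.2, 0.3], [0.2, -0.0], [-0.3, -0.0], [0.6, -0.4], [0.6, 0.4], [0.5, 0.8], [0.0, 0.3], [0.3, -0.3], [1.2, -0.6], [1.3, 1.0]]
lid [ 0.6482  0.0143  0.0617 -0.0991] -5.675721170296784
handle [0.6117 0.0179 0.1142]
flask [ 0.5388 -0.3654] [-2.1 -0.2  0.4 -3.9 -3.2 -1.   0.1 -2.2] captop [[452.3 188.5]] [[193.3 234.3]]
flask [ 0.4465 -0.3635] [-1.6 -0.1 -3.   0.6 -3.6  4.4 -1.3 -0.2] captop [[451.9 221.8]] [[192.6 214.3]]
```

View pics/f1.png

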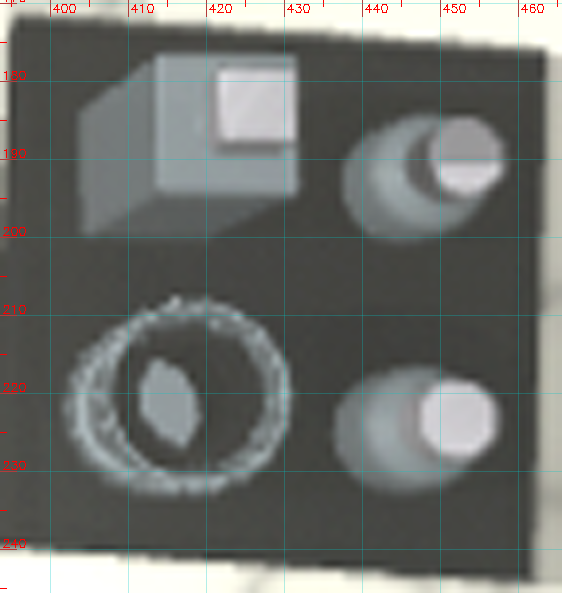

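The crop shows cap-top centres at (453,189.7) for the rear flask and (452.2,223.2) for the front one. The bottle is at (421,185) and the tumbler at (416,220). I'll compute the caps and refine the box against image edges.

Run:
```python
from u import *
T,S="top","scene"
for a,b in(((453,189.7),(192.7,233.8)),((452.2,223.2),(193.1,215.3))):
    f=lambda p,cams:np.concatenate([proj(n,[p[0],p[1],.086])[0]-uv for n,uv in cams])
    for c in([(T,a)],[(S,b)],[(T,a),(S,b)]): print(least_squares(f,[.5,-.35],x_scale=.01,args=(c,)).x.round(4))
def seg(a,b,n=60): return np.linspace(a,b,n)
def rect(x,y0,y1,z): return [seg((-x,y0,z),(x,y0,z)),seg((-x,y1,z),(x,y1,z)),seg((-x,y0,z),(-x,y1,z)),seg((x,y0,z),(x,y1,z))]
L=rect(33,-88,-32,45)+rect(33,-28,28,45)+rect(33,32,88,45)+rect(52,-106,106,45)
P=np.concatenate(L)/1e3
G={}
for n in(T,S):
    g=cv2.GaussianBlur(cv2.cvtColor(cv2.imread(f"pics/{n}0.png"),cv2.COLOR_BGR2GRAY).astype('f4'),(0,0),.8)
    G[n]=np.minimum(np.hypot(cv2.Sobel(g,5,1,0),cv2.Sobel(g,5,0,1)),120)
def sc(p,cams=(T,S)):
    R,t=boxpose(p);q=R.apply(P)+t;s=0
    for n in cams:
        uv=proj(n,q).astype('f4'); s+=cv2.remap(G[n],uv[:,:1].copy(),uv[:,1:].copy(),1).mean()
    return s
import itertools
for cams in((T,),(S,),(T,S)):
    best=sorted(((sc((.475+i*.001,.310+j*.001,-.41+k*.01),cams),.475+i*.001,.310+j*.001,-.41+k*.01) for i,j,k in itertools.product(range(-10,11),range(-10,11),range(-5,6))),reverse=True)[:6]
    print(np.round(best,4).tolist())
p=[.475,.3097,-.4127]; print("ref",sc(p,(T,)),sc(p,(S,)))
```

```text
[ 0.5354 -0.3673]
[ 0.5363 -0.367 ]
[ 0.5357 -0.3672]
[ 0.4427 -0.3642]
[ 0.4517 -0.3623]
[ 0.4447 -0.3635]
[[69.2091, 0.474, 0.308, -0.42], [69.1602, 0.474, 0.309, -0.42], [69.0294, 0.475, 0.309, -0.42], [68.8909, 0.474, 0.308, -0.41], [68.8194, 0.474, 0.309, -0.41], [68.7727, 0.474, 0.308, -0.43]]
[[64.6871, 0.469, 0.309, -0.45], [64.662, 0.469, 0.309, -0.46], [64.6344, 0.468, 0.31, -0.46], [64.62, 0.469, 0.31, -0.46], [64.5905, 0.469, 0.309, -0.44], [64.5882, 0.469, 0.31, -0.45]]
[[131.7435, 0.474, 0.308, -0.42], [131.7197, 0.474, 0.308, -0.41], [131.422, 0.474, 0.309, -0.42], [131.3805, 0.474, 0.309, -0.41], [131.1428, 0.474, 0.308, -0.4], [131.0231, 0.474, 0.308, -0.43]]
ref 68.398384 61.33005
```

```bash
cat > d.py <<'E'
# python3 d.py x y z heading_deg : shift in tool axes from the current pose to a world TCP target, tool down
import sys,numpy as np
from station import ctrl
from scipy.spatial.transform import Rotation as Ro
o=ctrl.get_obs();R=Ro.from_rotvec(o["tool_rot"]);x,y,z,h=map(float,sys.argv[1:5])
M=R.as_matrix();hd=np.degrees(np.arctan2(M[1,1],M[0,1]))
print("t",round(o["t"],2),"pos",o["tool_pos"].round(4),"head",hd.round(2),"tilt",np.degrees(np.arccos(-M[2,2])).round(2),"open",round(o["opening"],4),"F",o["contact_force"].round(1))
print("shift",R.inv().apply(np.array([x,y,z])-o["tool_pos"]).round(4),"turn z",round(hd-h,2))
E
python3 -m creep '[[0.6,0,0,0,0,0,8.25],[0.6,0,0,0,0,0,8.25],[0.6,0,0,0,0,0,8.25],[0.6,0,0,0,0,0,8.25],[0.6,0,0,0,0,0,8.25],[0.6,0,0,0,0,0,8.25],[0.6,0,0,0,0,0,8.25],[0.6,0,0,0,0,0,8.25],[0.6,0,0,0,0,0,8.25],[0.6,0,0,0,0,0,8.25],[0.6,0,0,0,0,0,8.25],[0.6,0,0,0,0,0,8.05],[0.6,0,0,0,0,0,0]]' 40; python3 d.py .45 .1 .231 -23.8
python3 -m creep '[[0.6,-0.0287,0.039,0,0,0,0],[0.6,-0.0287,0.039,0,0,0,0],[0.6,-0.0287,0.039,0,0,0,0],[0.6,-0.0287,0.039,0,0,0,0],[0.6,-0.0287,0.039,0,0,0,0],[0.6,-0.0287,0.039,0,0,0,0],[0.6,-0.0287,0.039,0,0,0,0],[0.6,-0.0287,0.039,0,0,0,0],[0.6,-0.0287,0.039,0,0,0,0],[0.6,-0.0287,0.039,0,0,0,0],[0.6,-0.0287,0.039,0,0,0,0],[0.6,-0.0287,0.039,0,0,0,0],[0.6,0,0,0,0,0,0]]' ; python3 d.py .4435 -.364 .2 -23.8
```

```text
t: 2.6
tool_pos: [0.1611, 0.6038, 0.2313]
tool_rot: [-2.631, -1.717, 0.0]
contact_force: [1.0, -0.4, -0.5]
opening: 0.0514
t 2.6 pos [0.1611 0.6038 0.2313] head -23.73 tilt 0.0 open 0.0514 F [ 1.  -0.4 -0.5]
shift [-3.450e-01  4.672e-01  3.000e-04] turn z 0.07
t: 3.9
tool_pos: [0.4528, 0.0958, 0.2316]
tool_rot: [2.633, 1.71, -0.0]
contact_force: [-1.0, 0.1, -0.3]
opening: 0.0512
t 3.9 pos [0.4528 0.0958 0.2316] head -23.99 tilt 0.1 open 0.0512 F [-1.   0.1 -0.3]
shift [-0.4238  0.1785  0.0323] turn z -0.19
```

```bash
python3 -m creep '[[0.6,-0.0424,0.0178,0.003,0,0,0],[0.6,-0.0424,0.0178,0.003,0,0,0],[0.6,-0.0424,0.0178,0.003,0,0,0],[0.6,-0.0424,0.0178,0.003,0,0,0],[0.6,-0.0424,0.0178,0.003,0,0,0],[0.6,-0.0424,0.0178,0.003,0,0,0],[0.6,-0.0424,0.0178,0.003,0,0,0],[0.6,-0.0424,0.0178,0.003,0,0,0],[0.6,-0.0424,0.0178,0.003,0,0,0],[0.6,-0.0424,0.0178,0.003,0,0,0],[0.6,0,0,0,0,0,0],[0.6,0,0,0,0,0,0]]' ; python3 d.py .4435 -.364 .056 -23.8
```

```text
t: 5.1
tool_pos: [0.4431, -0.3596, 0.2009]
tool_rot: [-2.629, -1.717, -0.0]
contact_force: [0.0, -0.2, -0.2]
opening: 0.0512
t 5.1 pos [ 0.4431 -0.3596  0.2009] head -23.69 tilt 0.08 open 0.0512 F [ 0.  -0.2 -0.2]
shift [-0.004   0.0023  0.1448] turn z 0.11
```

```bash
python3 -m creep '[[0.6,-0.004,0.0023,0.04,0,0,0],[0.6,0,0,0.04,0,0,0],[0.6,0,0,0.03,0,0,0],[0.6,0,0,0.02,0,0,0],[0.6,0,0,0.015,0,0,0],[0.6,0,0,0,0,0,0],[0.6,0,0,0,0,0,0]]' ; python3 d.py .4435 -.364 .056 -23.8
python3 - <<'E'
from u import *
from station import get_image
for n in("top","scene"): cv2.imwrite(f"pics/{n}1.png",get_image(n)[:,:,::-1])
a=crop("pics/top1.png",400,150,490,250,5);b=crop("pics/scene1.png",150,160,220,260,5)
cv2.imwrite("pics/m1.png",np.hstack([b,a]))
E
```

```text
t: 5.8
tool_pos: [0.4443, -0.3639, 0.0573]
tool_rot: [2.629, 1.718, 0.0]
contact_force: [-0.1, -0.4, 0.6]
opening: 0.0511
t 5.8 pos [ 0.4443 -0.3639  0.0573] head -23.66 tilt 0.07 open 0.0511 F [-0.1 -0.4  0.6]
shift [-0.0004 -0.0007  0.0013] turn z 0.14
```

View pics/m1.png

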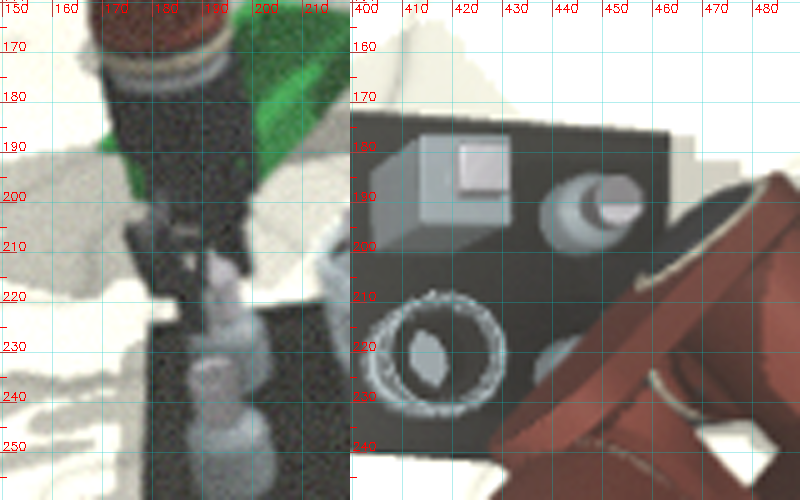

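The scene view shows the front flask's cap at (193,214) between the two fingers, and everything else still in place. Closing now.

```bash
python3 -m creep '[[0.1,0,0,0.0,0,0,0],[0.1,0,0,0,0,0,0],[0.1,0,0,0,0,0,0],[0.1,0,0,0,0,0,0],[0.1,0,0,0,0,0,0],[0.1,0,0,0,0,0,0],[0.1,0,0,0,0,0,0]]' 50; python3 d.py .4435 -.364 .056 -23.8
```

```text
t: 6.6
tool_pos: [0.4444, -0.3651, 0.0579]
tool_rot: [2.629, 1.715, 0.001]
contact_force: [0.6, 0.6, 6.0]
opening: 0.0269
t 6.6 pos [ 0.4444 -0.3651  0.0579] head -23.75 tilt 0.15 open 0.0269 F [0.6 0.6 6. ]
shift [ 0.0006 -0.0013  0.0019] turn z 0.05
```

```bash
python3 -m creep '[[0.1,0,0,-0.01,0,0,0],[0.1,0,0,-0.02,0,0,0],[0.1,0,0,-0.03,0,0,0],[0.1,0,0,-0.04,0,0,0],[0.1,0,0,-0.04,0,0,0],[0.1,0,0,-0.01,0,0,0],[0.1,0,0,0,0,0,0]]' ; python3 d.py .4982 .3634 .205 -23.8
```

```text
t: 7.3
tool_pos: [0.4442, -0.3649, 0.2086]
tool_rot: [2.628, 1.715, 0.001]
contact_force: [0.3, -0.3, -1.3]
opening: 0.0266
t 7.3 pos [ 0.4442 -0.3649  0.2086] head -23.74 tilt 0.23 open 0.0266 F [ 0.3 -0.3 -1.3]
shift [ 0.6884 -0.2439  0.0016] turn z 0.06
```

```bash
python3 -m creep '[[0.1,0.02,-0.007,0,0,0,0],[0.1,0.0405,-0.01435,0,0,0,0],[0.1,0.0405,-0.01435,0,0,0,0],[0.1,0.0405,-0.01435,0,0,0,0],[0.1,0.0405,-0.01435,0,0,0,0],[0.1,0.0405,-0.01435,0,0,0,0],[0.1,0.0405,-0.01435,0,0,0,0],[0.1,0.0405,-0.01435,0,0,0,0],[0.1,0.0405,-0.01435,0,0,0,0],[0.1,0.0405,-0.01435,0,0,0,0],[0.1,0.0405,-0.01435,0,0,0,0],[0.1,0.0405,-0.01435,0,0,0,0],[0.1,0.0405,-0.01435,0,0,0,0],[0.1,0.0405,-0.01435,0,0,0,0],[0.1,0.0405,-0.01435,0,0,0,0],[0.1,0.0405,-0.01435,0,0,0,0],[0.1,0.0405,-0.01435,0,0,0,0],[0.1,0.0204,-0.007,0,0,0,0],[0.1,0,0,0,0,0,0],[0.1,0,0,0,0,0,0]]' ; python3 d.py .4982 .3634 .13 -23.8
```

```text
t: 9.3
tool_pos: [0.4957, 0.3638, 0.2033]
tool_rot: [-2.63, -1.719, 0.008]
contact_force: [0.4, 0.5, -1.2]
opening: 0.0269
t 9.3 pos [0.4957 0.3638 0.2033] head -23.67 tilt 0.31 open 0.0269 F [ 0.4  0.5 -1.2]
shift [0.001  0.0026 0.0733] turn z 0.13
```

```bash
python3 -m creep '[[0.1,0.001,0.0026,0.03,0,0,0],[0.1,0,0,0.03,0,0,0],[0.1,0,0,0.013,0,0,0],[0.1,0,0,0,0,0,0],[0.1,0,0,0,0,0,0]]' ; python3 d.py .4982 .3634 .058 -23.8;  python3 - <<'E'
from u import *
from station import get_image
for n in("top","scene"): cv2.imwrite(f"pics/{n}2.png",get_image(n)[:,:,::-1])
a=crop("pics/top2.png",160,165,250,240,4.4);b=crop("pics/scene2.png",360,150,450,225,4.4)
cv2.imwrite("pics/m2.png",np.hstack([b,a]))
E
```

```text
t: 9.8
tool_pos: [0.5008, 0.3635, 0.1339]
tool_rot: [2.631, 1.716, 0.001]
contact_force: [1.0, 0.3, -1.5]
opening: 0.027
t 9.8 pos [0.5008 0.3635 0.1339] head -23.78 tilt 0.02 open 0.027 F [ 1.   0.3 -1.5]
shift [-0.0011 -0.0023  0.0759] turn z 0.02
```

View pics/m2.png

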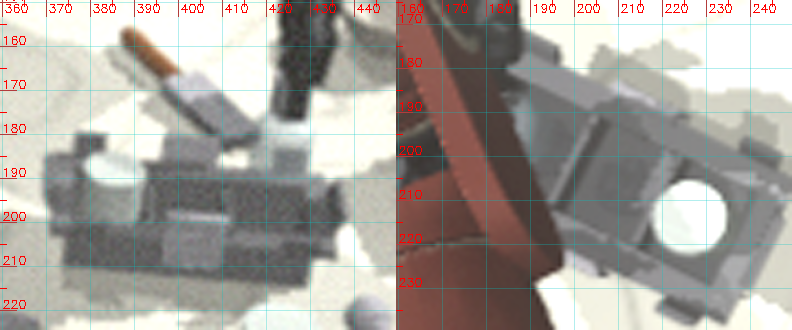

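In the scene view the flask hangs over the far cell at about (423,180), and the arm hides that cell in the top view. Lowering in steps while watching the force.

```bash
python3 -m creep '[[0.1,-0.0011,-0.0023,0.02,0,0,0],[0.1,0,0,0.02,0,0,0],[0.1,0,0,0.015,0,0,0],[0.1,0,0,0,0,0,0]]' ; python3 d.py .4982 .3634 .057 -23.8
python3 -m creep '[[0.1,0,0,0.008,0,0,0],[0.1,0,0,0.006,0,0,0],[0.1,0,0,0.003,0,0,0],[0.1,0,0,0,0,0,0],[0.1,0,0,0,0,0,0]]' ; python3 d.py .4982 .3634 .056 -23.8
```

```text
t: 10.3
tool_pos: [0.4969, 0.3631, 0.0765]
tool_rot: [-2.631, -1.717, 0.005]
contact_force: [-0.1, -0.7, -1.5]
opening: 0.0267
t 10.3 pos [0.4969 0.3631 0.0765] head -23.75 tilt 0.2 open 0.0267 F [-0.1 -0.7 -1.5]
shift [0.0008 0.0011 0.0195] turn z 0.05
t: 10.8
tool_pos: [0.4982, 0.3639, 0.0616]
tool_rot: [2.631, 1.717, 0.001]
contact_force: [0.3, 0.4, -1.0]
opening: 0.0268
t 10.8 pos [0.4982 0.3639 0.0616] head -23.74 tilt 0.03 open 0.0268 F [ 0.3  0.4 -1. ]
shift [-0.0005  0.0002  0.0056] turn z 0.06
```

```bash
python3 -m creep '[[0.1,0,0,0.002,0,0,0],[0.1,0,0,0,0,0,0]]'; python3 -m creep '[[0.1,0,0,0.002,0,0,0],[0.1,0,0,0,0,0,0]]' ;python3 d.py .4982 .3634 .056 -23.8
```

```text
t: 11.0
tool_pos: [0.498, 0.3638, 0.0593]
tool_rot: [2.631, 1.717, 0.0]
contact_force: [0.1, 0.3, -1.0]
opening: 0.0266
t: 11.2
tool_pos: [0.4978, 0.3637, 0.057]
tool_rot: [-2.631, -1.717, 0.001]
contact_force: [0.5, -0.4, -1.5]
opening: 0.0269
t 11.2 pos [0.4978 0.3637 0.057 ] head -23.74 tilt 0.03 open 0.0269 F [ 0.5 -0.4 -1.5]
shift [-0.0001  0.0005  0.001 ] turn z 0.06
```

```bash
python3 -m creep '[[0.1,0,0,0.0015,0,0,0],[0.1,0,0,0,0,0,0]]'; python3 -m creep '[[0.1,0,0,0.0015,0,0,0],[0.1,0,0,0,0,0,0]]'
```

```text
t: 11.4
tool_pos: [0.4982, 0.3639, 0.0559]
tool_rot: [2.631, 1.717, 0.001]
contact_force: [0.7, -0.4, -0.2]
opening: 0.0265
t: 11.6
tool_pos: [0.4983, 0.3641, 0.0558]
tool_rot: [-2.631, -1.717, -0.0]
contact_force: [-2.8, -2.3, 6.2]
opening: 0.0269
```

```bash
python3 -m creep '[[0.5,0,0,0,0,0,0],[0.5,0,0,0,0,0,0],[0.5,0,0,0,0,0,0],[0.5,0,0,-0.015,0,0,0],[0.5,0,0,-0.03,0,0,0],[0.5,0,0,-0.04,0,0,0],[0.5,0,0,-0.04,0,0,0],[0.5,0,0,-0.04,0,0,0],[0.5,0,0,0,0,0,0],[0.5,0,0,0,0,0,0]]'; python3 d.py .5355 -.367 .22 -23.8
```

```text
t: 12.6
tool_pos: [0.4988, 0.3643, 0.2221]
tool_rot: [2.631, 1.717, 0.007]
contact_force: [-0.5, 0.1, -0.3]
opening: 0.043
t 12.6 pos [0.4988 0.3643 0.2221] head -23.74 tilt 0.25 open 0.043 F [-0.5  0.1 -0.3]
shift [-0.6546  0.328   0.0007] turn z 0.06
```

```bash
python3 -m creep '[[0.6,-0.02,0.01,0,0,0,0],[0.6,-0.041,0.0206,0,0,0,0],[0.6,-0.041,0.0206,0,0,0,0],[0.6,-0.041,0.0206,0,0,0,0],[0.6,-0.041,0.0206,0,0,0,0],[0.6,-0.041,0.0206,0,0,0,0],[0.6,-0.041,0.0206,0,0,0,0],[0.6,-0.041,0.0206,0,0,0,0],[0.6,-0.041,0.0206,0,0,0,0],[0.6,-0.041,0.0206,0,0,0,0],[0.6,-0.041,0.0206,0,0,0,0],[0.6,-0.041,0.0206,0,0,0,0],[0.6,-0.041,0.0206,0,0,0,0],[0.6,-0.041,0.0206,0,0,0,0],[0.6,-0.041,0.0206,0,0,0,0],[0.6,-0.041,0.0206,0,0,0,0],[0.6,-0.02,0.0093,0,0,0,0],[0.6,0,0,0,0,0,0],[0.6,0,0,0,0,0,0]]'; python3 d.py .5355 -.367 .056 -23.8
python3 - <<'E'
from u import *
from station import get_image
for n in("top","scene"): cv2.imwrite(f"pics/{n}3.png",get_image(n)[:,:,::-1])
a=crop("pics/top3.png",160,165,250,240,4.4);b=crop("pics/scene3.png",360,150,450,225,4.4)
cv2.imwrite("pics/m3.png",np.hstack([b,a]))
E
```

```text
t: 14.5
tool_pos: [0.534, -0.3673, 0.2173]
tool_rot: [-2.628, -1.714, 0.001]
contact_force: [-0.2, 0.0, 0.3]
opening: 0.0515
t 14.5 pos [ 0.534  -0.3673  0.2173] head -23.79 tilt 0.21 open 0.0515 F [-0.2  0.   0.3]
shift [0.0007 0.0018 0.1613] turn z 0.01
```

View pics/m3.png

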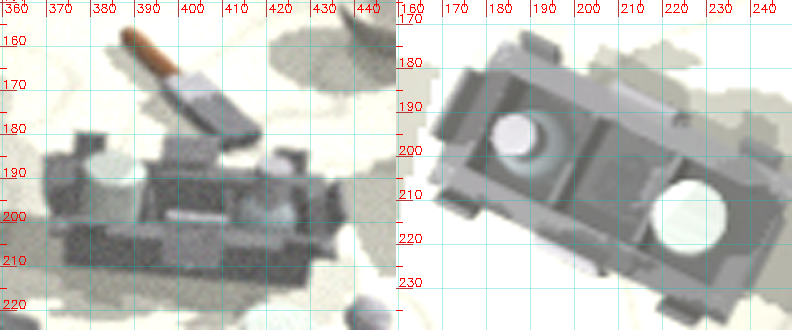

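The flask stands upright in the far cell, with its cap at top px (186,195), roughly centred, and the pot undisturbed. Picking the second one.

```bash
python3 -m creep '[[0.6,0.0007,0.0018,0.03,0,0,0],[0.6,0,0,0.04,0,0,0],[0.6,0,0,0.04,0,0,0],[0.6,0,0,0.03,0,0,0],[0.6,0,0,0.02,0,0,0],[0.6,0,0,0,0,0,0],[0.6,0,0,0,0,0,0]]'; python3 d.py .5355 -.367 .057 -23.8
python3 -m creep '[[0.1,0,0,0,0,0,0],[0.1,0,0,0,0,0,0],[0.1,0,0,0,0,0,0],[0.1,0,0,0,0,0,0],[0.1,0,0,0,0,0,0],[0.1,0,0,0,0,0,0],[0.1,0,0,0,0,0,0]]' 50; python3 d.py .5355 -.367 .057 -23.8
```

```text
t: 15.3
tool_pos: [0.537, -0.367, 0.0597]
tool_rot: [-2.63, -1.719, -0.0]
contact_force: [-0.4, 0.2, 0.0]
opening: 0.0511
t 15.3 pos [ 0.537  -0.367   0.0597] head -23.67 tilt 0.01 open 0.0511 F [-0.4  0.2  0. ]
shift [-0.0006 -0.0014  0.0027] turn z 0.13
t: 16.0
tool_pos: [0.538, -0.3689, 0.062]
tool_rot: [2.628, 1.715, 0.002]
contact_force: [-0.8, 1.3, 6.4]
opening: 0.0264
t 16.0 pos [ 0.538  -0.3689  0.062 ] head -23.75 tilt 0.2 open 0.0264 F [-0.8  1.3  6.4]
shift [ 0.0007 -0.003   0.005 ] turn z 0.05
```

```bash
python3 -m creep '[[0.1,0,0,-0.01,0,0,0],[0.1,0,0,-0.02,0,0,0],[0.1,0,0,-0.04,0,0,0],[0.1,0,0,-0.04,0,0,0],[0.1,0,0,-0.04,0,0,0],[0.1,0,0,-0.03,0,0,0],[0.1,0,0,-0.01,0,0,0],[0.1,0,0,0,0,0,0]]'; python3 d.py .474 .3085 .25 -23.8
```

```text
t: 16.8
tool_pos: [0.5373, -0.3686, 0.2513]
tool_rot: [2.628, 1.715, 0.001]
contact_force: [0.3, 0.1, -0.8]
opening: 0.0262
t 16.8 pos [ 0.5373 -0.3686  0.2513] head -23.75 tilt 0.21 open 0.0262 F [ 0.3  0.1 -0.8]
shift [ 5.943e-01 -3.305e-01 -5.000e-04] turn z 0.05
```

```bash
python3 -m creep '[[0.1,-0.018,-0.041,0,0,0,0],[0.1,-0.018,-0.041,0,0,0,0],[0.1,0.042,-0.01657,0,0,0,0],[0.1,0.042,-0.01657,0,0,0,0],[0.1,0.042,-0.01657,0,0,0,0],[0.1,0.042,-0.01657,0,0,0,0],[0.1,0.042,-0.01657,0,0,0,0],[0.1,0.042,-0.01657,0,0,0,0],[0.1,0.042,-0.01657,0,0,0,0],[0.1,0.042,-0.01657,0,0,0,0],[0.1,0.042,-0.01657,0,0,0,0],[0.1,0.042,-0.01657,0,0,0,0],[0.1,0.042,-0.01657,0,0,0,0],[0.1,0.042,-0.01657,0,0,0,0],[0.1,0.042,-0.01657,0,0,0,0],[0.1,0.042,-0.01657,0,0,0,0],[0.1,0.042,-0.01657,0,0,0,0],[0.1,0,0,0,0,0,0],[0.1,0,0,0,0,0,0]]'; python3 d.py .474 .3085 .15 -23.8
```

```text
t: 18.7
tool_pos: [0.4719, 0.309, 0.2459]
tool_rot: [-2.629, -1.719, 0.009]
contact_force: [0.4, 0.1, -1.4]
opening: 0.0265
t 18.7 pos [0.4719 0.309  0.2459] head -23.63 tilt 0.33 open 0.0265 F [ 0.4  0.1 -1.4]
shift [0.0009 0.0024 0.0959] turn z 0.17
```

```bash
python3 -m creep '[[0.1,0,0,0.03,0,0,0],[0.1,0,0,0.04,0,0,0],[0.1,0,0,0.03,0,0,0],[0.1,0,0,0,0,0,0],[0.1,0,0,0,0,0,0],[0.1,0,0,0,0,0,0]]'; python3 d.py .474 .3085 .064 -23.8
```

```text
t: 19.3
tool_pos: [0.4746, 0.3087, 0.1515]
tool_rot: [2.631, 1.715, 0.005]
contact_force: [0.3, 0.6, -1.5]
opening: 0.0266
t 19.3 pos [0.4746 0.3087 0.1515] head -23.8 tilt 0.19 open 0.0266 F [ 0.3  0.6 -1.5]
shift [-0.0007 -0.0007  0.0875] turn z 0.0
```

```bash
python3 -m creep '[[0.1,0,0,0.03,0,0,0],[0.1,0,0,0.03,0,0,0],[0.1,0,0,0.012,0,0,0],[0.1,0,0,0.008,0,0,0],[0.1,0,0,0.004,0,0,0],[0.1,0,0,0,0,0,0],[0.1,0,0,0,0,0,0]]'; python3 -m creep '[[0.1,0,0,0.002,0,0,0],[0.1,0,0,0,0,0,0]]'; python3 -m creep '[[0.1,0,0,0.002,0,0,0],[0.1,0,0,0,0,0,0]]'
```

```text
t: 20.0
tool_pos: [0.4743, 0.3093, 0.0668]
tool_rot: [2.631, 1.717, 0.004]
contact_force: [1.0, -0.3, -1.0]
opening: 0.0263
t: 20.2
tool_pos: [0.4736, 0.3089, 0.0638]
tool_rot: [2.631, 1.717, 0.001]
contact_force: [-0.3, -0.2, -1.4]
opening: 0.0265
t: 20.4
tool_pos: [0.4731, 0.3087, 0.0611]
tool_rot: [-2.631, -1.717, 0.001]
contact_force: [-0.3, 0.3, -2.1]
opening: 0.0264
```

```bash
python3 -m creep '[[0.1,0,0,0.0015,0,0,0],[0.1,0,0,0,0,0,0]]'; python3 -m creep '[[0.1,0,0,0.001,0,0,0],[0.1,0,0,0,0,0,0]]'
```

```text
t: 20.6
tool_pos: [0.4735, 0.309, 0.0601]
tool_rot: [-2.631, -1.717, -0.001]
contact_force: [0.6, 0.1, 0.2]
opening: 0.0263
t: 20.8
tool_pos: [0.4736, 0.3092, 0.06]
tool_rot: [-2.631, -1.717, -0.001]
contact_force: [-2.7, -0.5, 5.1]
opening: 0.0261
```

```bash
cat > d2.py <<'E'
# python3 d2.py lx ly lz : shift+turn (tool axes) to TCP at that lid point (lid on the stand), gripper square to the lid
import sys,numpy as np
from station import ctrl
from scipy.spatial.transform import Rotation as Ro
o=ctrl.get_obs();R=Ro.from_rotvec(o["tool_rot"])
L=Ro.from_euler("z",-5.68,degrees=True)*Ro.from_euler("y",-35,degrees=True);t=np.array([.6482,.0143,.0617])
tgt=L.apply(list(map(float,sys.argv[1:4])))+t
G=L*Ro.from_matrix(np.array([[0,1,0],[1,0,0],[0,0,-1.]]).T)
p=o["tool_pos"]
print("t",round(o["t"],2),"pos",p.round(4),"target",tgt.round(4),"F",o["contact_force"].round(1),"open",round(o["opening"],4))
print("shift",R.inv().apply(tgt-p).round(4),"turn",np.degrees((R.inv()*G).as_rotvec()).round(2),"in lid frame",L.inv().apply(p-t).round(4))
E
python3 -m creep '[[0.45,0,0,0,0,0,0],[0.45,0,0,0,0,0,0],[0.45,0,0,0,0,0,0],[0.45,0,0,-0.015,0,0,0],[0.45,0,0,-0.03,0,0,0],[0.45,0,0,-0.04,0,0,0],[0.45,0,0,-0.04,0,0,0],[0.45,0,0,-0.04,0,0,0],[0.45,0,0,-0.03,0,0,0],[0.45,0,0,0,0,0,0],[0.45,0,0,0,0,0,0]]'; python3 d2.py 0 0 .13
```

```text
t: 21.9
tool_pos: [0.4737, 0.309, 0.2556]
tool_rot: [2.631, 1.717, 0.004]
contact_force: [0.3, -0.7, -0.5]
opening: 0.0384
t 21.9 pos [0.4737 0.309  0.2556] target [0.574  0.0217 0.1682] F [ 0.3 -0.7 -0.5] open 0.0384
shift [-0.2228  0.2073  0.0873] turn [-34.58   5.41 -17.53] in lid frame [-0.0549  0.276   0.2752]
```

```bash
python3 -m creep '[[0.5,-0.02,0.0187,0,0,0,0],[0.5,-0.03,0.028,0,0,0,0],[0.5,-0.03,0.028,0.004,0,0,0],[0.5,-0.03,0.028,0.01,0,0,0],[0.5,-0.03,0.028,0.01,0,0,0],[0.5,-0.03,0.028,0.01,0,0,0],[0.5,-0.03,0.028,0.01,0,0,0],[0.5,-0.0228,0.0206,0.004,0,0,-6.04],[0.5,0,0,0,0,0,-6.04],[0.5,0,0,0,0,0,-6.04],[0.5,0,0,0,-7,0,0],[0.5,0,0,0,-7,0,0],[0.5,0,0,0,-7,0,0],[0.5,0,0,0,-7,0,0],[0.5,0,0,0,-7,0,0],[0.5,0,0,0,0,0,0],[0.5,0,0,0,0,0,0]]'; python3 d2.py 0 0 .1
```

```text
t: 23.6
tool_pos: [0.5724, 0.0215, 0.2042]
tool_rot: [1.954, 1.771, 0.554]
contact_force: [0.4, -0.2, 0.8]
opening: 0.0426
t 23.6 pos [0.5724 0.0215 0.2042] target [0.5911 0.02   0.1436] F [ 0.4 -0.2  0.8] open 0.0426
shift [ 0.0004 -0.0191  0.0605] turn [-0.24 -0.03  0.05] in lid frame [ 0.0193 -0.0004  0.1604]
```

```bash
python3 -m creep '[[0.5,0.0004,-0.0095,0.03,0,0,0],[0.5,0,-0.0095,0.03,0,0,0],[0.5,0,0,0,0,0,0],[0.5,0,0,0,0,0,0]]'; python3 d2.py 0 0 .054
python3 -m creep '[[0.5,0,0,0.015,0,0,0],[0.5,0,0,0.015,0,0,0],[0.5,0,0,0.006,0,0,0],[0.5,0,0,0,0,0,0],[0.5,0,0,0,0,0,0]]'; python3 d2.py 0 0 .054
```

```text
t: 24.0
tool_pos: [0.593, 0.0197, 0.1461]
tool_rot: [1.953, 1.77, 0.556]
contact_force: [0.4, 0.9, 0.1]
opening: 0.043
t 24.0 pos [0.593  0.0197 0.1461] target [0.6174 0.0174 0.1059] F [0.4 0.9 0.1] open 0.043
shift [ 0.     -0.0029  0.0469] turn [-0.09 -0.03  0.04] in lid frame [ 3.000e-03 -1.000e-04  1.009e-01]
t: 24.5
tool_pos: [0.6135, 0.0179, 0.1179]
tool_rot: [1.95, 1.768, 0.559]
contact_force: [-0.3, -0.6, -0.1]
opening: 0.0429
t 24.5 pos [0.6135 0.0179 0.1179] target [0.6174 0.0174 0.1059] F [-0.3 -0.6 -0.1] open 0.0429
shift [-0.0001 -0.0036  0.012 ] turn [ 0.1  -0.04  0.05] in lid frame [0.0036 0.0001 0.0661]
```

```bash
python3 -m creep '[[0.5,0,-0.003,0.006,0,0,0],[0.5,0,0,0.004,0,0,0],[0.5,0,0,0,0,0,0],[0.5,0,0,0,0,0,0]]'; python3 d2.py 0 0 .054
python3 -m creep '[[0,0,0,0,0,0,0],[0,0,0,0,0,0,0],[0,0,0,0,0,0,0],[0,0,0,0,0,0,0],[0,0,0,0,0,0,0],[0,0,0,0,0,0,0],[0,0,0,0,0,0,0],[0,0,0,0,0,0,0]]' 90; python3 d2.py 0 0 .054
```

```text
t: 24.9
tool_pos: [0.6159, 0.0176, 0.1061]
tool_rot: [1.952, 1.769, 0.557]
contact_force: [0.5, 0.2, 0.3]
opening: 0.0427
t 24.9 pos [0.6159 0.0176 0.1061] target [0.6174 0.0174 0.1059] F [0.5 0.2 0.3] open 0.0427
shift [-0.0001  0.0011  0.0011] turn [-0.02 -0.03  0.05] in lid frame [-0.0011  0.0001  0.0551]
t: 25.7
tool_pos: [0.6164, 0.0175, 0.1069]
tool_rot: [1.951, 1.768, 0.559]
contact_force: [0.6, -0.5, 2.0]
opening: 0.0145
t 25.7 pos [0.6164 0.0175 0.1069] target [0.6174 0.0174 0.1059] F [ 0.6 -0.5  2. ] open 0.0145
shift [-0.0001  0.0002  0.0014] turn [ 0.07 -0.03  0.04] in lid frame [-0.0002  0.0001  0.0554]
```

```bash
python3 -m creep '[[0,0,0,-0.006,0,0,0],[0,0,0,-0.012,0,0,0],[0,0,0,-0.02,0,0,0],[0,0,0,-0.03,0,0,0],[0,0,0,-0.03,0,0,0],[0,0,0,-0.03,0,0,0],[0,0,0,-0.02,0,0,0],[0,0,0,-0.01,0,0,0],[0,0,0,0,0,0,0],[0,0,0,0,0,0,0]]'; python3 d.py .474 .3085 .26 -23.8
```

```text
t: 26.7
tool_pos: [0.5252, 0.0265, 0.2341]
tool_rot: [1.953, 1.771, 0.555]
contact_force: [0.3, 0.2, -1.9]
opening: 0.014
t 26.7 pos [0.5252 0.0265 0.2341] head -5.61 tilt 34.84 open 0.014 F [ 0.3  0.2 -1.9]
shift [ 0.2756 -0.0496 -0.0662] turn z 18.19
```

```bash
python3 -m creep '[[0,0,0,0,5,0,0],[0,0,0,0,5,0,0],[0,0,0,0,5,0,0],[0,0,0,0,5,0,0],[0,0,0,0,5,0,0],[0,0,0,0,5,0,0],[0,0,0,0,4.84,0,0],[0,0,0,0,0,0,5],[0,0,0,0,0,0,5],[0,0,0,0,0,0,5],[0,0,0,0,0,0,3.2],[0,0,0,0,0,0,0],[0,0,0,0,0,0,0],[0,0,0,0,0,0,0]]'; python3 d.py .474 .3085 .24 -23.8
```

```text
t: 28.1
tool_pos: [0.5257, 0.0264, 0.2349]
tool_rot: [2.631, 1.716, 0.002]
contact_force: [0.9, -0.4, -1.3]
opening: 0.0145
t 28.1 pos [0.5257 0.0264 0.2349] head -23.78 tilt 0.08 open 0.0145 F [ 0.9 -0.4 -1.3]
shift [ 0.2373 -0.161  -0.0052] turn z 0.02
```

```bash
python3 -m creep '[[0,0.01,-0.007,0,0,0,0],[0,0.025,-0.017,0,0,0,0],[0,0.034,-0.023,0,0,0,0],[0,0.034,-0.023,0,0,0,0],[0,0.034,-0.023,0,0,0,0],[0,0.034,-0.023,0,0,0,0],[0,0.034,-0.023,0,0,0,0],[0,0.022,-0.015,0,0,0,0],[0,0.01,-0.007,0,0,0,0],[0,0,0,0,0,0,0],[0,0,0,0,0,0,0],[0,0,0,0,0,0,0]]'; python3 d.py .474 .3085 .17 -23.8
python3 -m creep '[[0,0,0,0.02,0,0,0],[0,0,0,0.03,0,0,0],[0,0,0,0.015,0,0,0],[0,0,0,0,0,0,0],[0,0,0,0,0,0,0],[0,0,0,0,0,0,0]]'; python3 d.py .474 .3085 .17 -23.8
python3 - <<'E'
from u import *
from station import get_image
for n in("top","scene"): cv2.imwrite(f"pics/{n}4.png",get_image(n)[:,:,::-1])
b=crop("pics/scene4.png",360,150,460,225,7.9)
cv2.imwrite("pics/m4.png",b)
E
```

```text
t: 29.3
tool_pos: [0.4746, 0.3072, 0.2355]
tool_rot: [2.632, 1.712, 0.003]
contact_force: [0.2, 0.8, -1.3]
opening: 0.0143
t 29.3 pos [0.4746 0.3072 0.2355] head -23.91 tilt 0.17 open 0.0143 F [ 0.2  0.8 -1.3]
shift [ 0.0009 -0.0012  0.0655] turn z -0.11
t: 29.9
tool_pos: [0.4755, 0.3085, 0.1725]
tool_rot: [2.631, 1.713, 0.008]
contact_force: [0.0, 0.3, -1.1]
opening: 0.0144
t 29.9 pos [0.4755 0.3085 0.1725] head -23.84 tilt 0.32 open 0.0144 F [ 0.   0.3 -1.1]
shift [-0.0006 -0.0014  0.0025] turn z -0.04
```

View pics/m4.png

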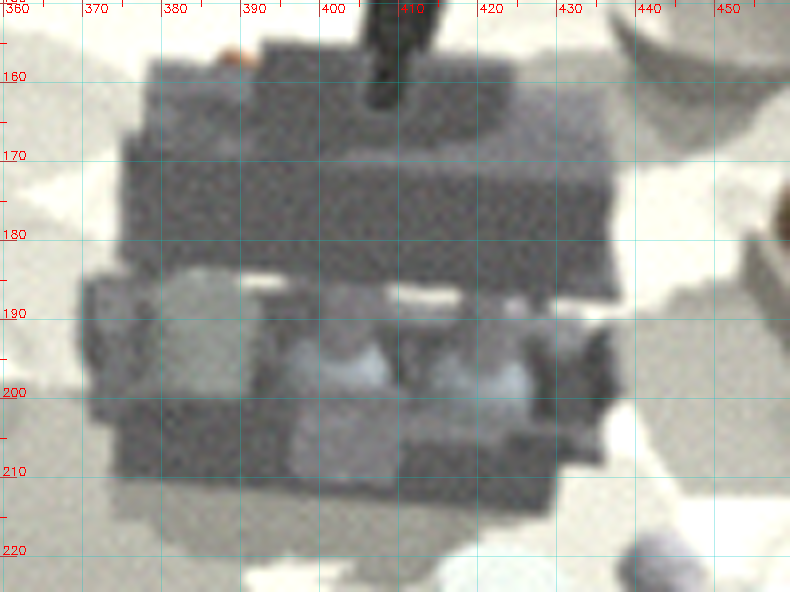

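The lid hovers level over the box with both flasks visible underneath at (403,194) and (419,196). Its near flange edge runs about (375,183.5)–(437.5,187), the hood top corner is at (436,172.5), and the handle runs (393,155)–(424,158). Comparing these with the model.

Run:
```python
from u import *
R,t=boxpose([.4755,.3085,-.4155]); t=t+[0,0,.117]
q=lambda l:proj("scene",R.apply(np.array(l)/1e3)+t)[0].round(1)
for l in[(48,-100,0),(48,100,0),(37,-92,49),(37,92,49),(-37,-92,49),(-37,92,49),(8,-50,79),(8,50,79)]: print(l,q(l))
```

```text
(48, -100, 0) [374.  183.2]
(48, 100, 0) [437.9 188.5]
(37, -92, 49) [378.  168.5]
(37, 92, 49) [437.8 173.2]
(-37, -92, 49) [378.4 156.6]
(-37, 92, 49) [435.4 161. ]
(8, -50, 79) [392.5 156.5]
(8, 50, 79) [424.9 159. ]
```

```bash
python3 -m creep '[[0,-0.0004,-0.001,0.015,0,0,0],[0,0,0,0.015,0,0,0],[0,0,0,0.01,0,0,0],[0,0,0,0.005,0,0,0],[0,0,0,0,0,0,0],[0,0,0,0,0,0,0]]' 120; python3 d.py .474 .3085 .1004 -23.8
python3 -m creep '[[0,0,0,0.004,0,0,0],[0,0,0,0.004,0,0,0],[0,0,0,0.002,0,0,0],[0,0,0,0,0,0,0],[0,0,0,0,0,0,0]]'; python3 d.py .474 .3085 .1004 -23.8
```

```text
t: 30.6
tool_pos: [0.4735, 0.3084, 0.1255]
tool_rot: [2.631, 1.714, 0.003]
contact_force: [-0.3, -0.2, -1.8]
opening: 0.0137
t 30.6 pos [0.4735 0.3084 0.1255] head -23.82 tilt 0.15 open 0.0137 F [-0.3 -0.2 -1.8]
shift [0.0003 0.0003 0.0251] turn z -0.02
t: 31.1
tool_pos: [0.4742, 0.3085, 0.1166]
tool_rot: [2.63, 1.714, 0.006]
contact_force: [1.2, -0.6, 4.1]
opening: 0.0137
t 31.1 pos [0.4742 0.3085 0.1166] head -23.82 tilt 0.27 open 0.0137 F [ 1.2 -0.6  4.1]
shift [-0.0002 -0.0003  0.0161] turn z -0.02
```

```bash
python3 -m creep '[[0,0,0,0.002,0,0,0],[0,0,0,0.002,0,0,0],[0,0,0,0.002,0,0,0],[0,0,0,0,0,0,0],[0,0,0,0,0,0,0]]'; python3 d.py .474 .3085 .1004 -23.8
python3 -m creep '[[0,0,0,0.002,0,0,0],[0,0,0,0.002,0,0,0],[0,0,0,0.002,0,0,0],[0,0,0,0,0,0,0],[0,0,0,0,0,0,0]]'; python3 d.py .474 .3085 .1004 -23.8
```

```text
t: 31.6
tool_pos: [0.4748, 0.3091, 0.1117]
tool_rot: [2.63, 1.714, 0.009]
contact_force: [0.3, -0.2, 7.3]
opening: 0.0135
t 31.6 pos [0.4748 0.3091 0.1117] head -23.82 tilt 0.35 open 0.0135 F [ 0.3 -0.2  7.3]
shift [-0.0009 -0.0005  0.0112] turn z -0.02
t: 32.1
tool_pos: [0.4743, 0.309, 0.1046]
tool_rot: [2.631, 1.714, 0.008]
contact_force: [0.9, 0.6, 4.5]
opening: 0.0136
t 32.1 pos [0.4743 0.309  0.1046] head -23.82 tilt 0.29 open 0.0136 F [0.9 0.6 4.5]
shift [-0.0006 -0.0001  0.0042] turn z -0.02
```

```bash
python3 -m creep '[[0,0,0,0.0015,0,0,0],[0,0,0,0.0015,0,0,0],[0,0,0,0.0015,0,0,0],[0,0,0,0,0,0,0],[0,0,0,0,0,0,0]]'; python3 d.py .474 .3085 .1004 -23.8
python3 -m creep '[[0,0,0,0.0015,0,0,0],[0,0,0,0.0015,0,0,0],[0,0,0,0,0,0,0],[0,0,0,0,0,0,0]]'; python3 d.py .474 .3085 .1004 -23.8
```

```text
t: 32.6
tool_pos: [0.4739, 0.3086, 0.1013]
tool_rot: [2.631, 1.714, 0.004]
contact_force: [-2.7, -1.7, 14.1]
opening: 0.0135
t 32.6 pos [0.4739 0.3086 0.1013] head -23.83 tilt 0.16 open 0.0135 F [-2.7 -1.7 14.1]
shift [-0.0001  0.0001  0.0009] turn z -0.03
t: 33.0
tool_pos: [0.474, 0.3086, 0.1013]
tool_rot: [2.631, 1.714, 0.002]
contact_force: [-10.0, -5.4, 28.0]
opening: 0.0137
t 33.0 pos [0.474  0.3086 0.1013] head -23.82 tilt 0.11 open 0.0137 F [-10.   -5.4  28. ]
shift [-0.0001  0.      0.0009] turn z -0.02
```

```bash
python3 -m creep '[[0,0,0,0.0015,0,0,0],[0,0,0,0,0,0,0]]'; python3 -m creep '[[0,0,0,-0.003,0,0,0],[0,0,0,-0.003,0,0,0],[0,0,0,-0.0015,0,0,0],[0,0,0,0,0,0,0],[0,0,0,0,0,0,0]]'; python3 d.py .474 .3085 .1004 -23.8
```

```text
t: 33.2
tool_pos: [0.474, 0.3086, 0.1012]
tool_rot: [2.631, 1.714, 0.001]
contact_force: [-14.2, -8.0, 35.5]
opening: 0.0139
t: 33.7
tool_pos: [0.4735, 0.3087, 0.1017]
tool_rot: [2.631, 1.714, 0.004]
contact_force: [1.9, 4.3, 1.9]
opening: 0.0135
t 33.7 pos [0.4735 0.3087 0.1017] head -23.83 tilt 0.16 open 0.0135 F [1.9 4.3 1.9]
shift [0.     0.0005 0.0013] turn z -0.03
```

```bash
python3 -m creep '[[0,0,0,-0.002,0,0,0],[0,0,0,0,0,0,0],[0,0,0,0,0,0,0]]'; python3 d.py .474 .3085 .1004 -23.8
```

```text
t: 34.0
tool_pos: [0.4731, 0.3083, 0.1026]
tool_rot: [2.631, 1.715, 0.003]
contact_force: [3.6, 4.6, -4.0]
opening: 0.0136
t 34.0 pos [0.4731 0.3083 0.1026] head -23.82 tilt 0.12 open 0.0136 F [ 3.6  4.6 -4. ]
shift [0.0005 0.0007 0.0022] turn z -0.02
```

The clips resist a gentle upward pull (4 N at 1 mm), so they have snapped over. Easing back down, releasing and retreating.

```bash
python3 -m creep '[[0,0,0,0.002,0,0,0],[0,0,0,0.001,0,0,0],[0.4,0,0,0,0,0,0],[0.4,0,0,0,0,0,0],[0.4,0,0,0,0,0,0],[0.4,0,0,0,0,0,0],[0.4,0,0,-0.01,0,0,0],[0.4,0,0,-0.03,0,0,0],[0.4,0,0,-0.04,0,0,0],[0.4,0,0,-0.05,0,0,0],[0.4,-0.04,0.017,-0.02,0,0,0],[0.4,-0.04,0.017,0,0,0,0],[0.4,-0.04,0.017,0,0,0,0],[0.4,-0.04,0.017,0,0,0,0],[0.4,-0.04,0.017,0,0,0,0],[0.4,0,0,0,0,0,0],[0.4,0,0,0,0,0,0]]'
python3 - <<'E'
from u import *
from station import get_image
for n in("top","scene"): cv2.imwrite(f"pics/{n}5.png",get_image(n)[:,:,::-1])
a=crop("pics/top5.png",160,165,255,240,6);b=crop("pics/scene5.png",360,160,445,220,5)
h=np.zeros((a.shape[0]*0+600,570,3),'u1');h[:330]=a[:330,:570];h[330:600,:425]=b[:270];cv2.imwrite("pics/m5.png",h)
R,t=boxpose([.474,.3085,-.4155]);t=t+[0,0,.045]
for n in("top","scene"):print(n,[(l,proj(n,R.apply(np.array(l)/1e3)+t)[0].round(1).tolist()) for l in[(37,-92,49),(37,92,49),(-37,-92,49),(-37,92,49),(8,-50,79),(8,50,79)]])
E
```

```text
t: 35.7
tool_pos: [0.4702, 0.0903, 0.2519]
tool_rot: [2.632, 1.711, 0.005]
contact_force: [-0.3, 0.0, 0.2]
opening: 0.0341
top [((37, -92, 49), [242.4, 206.4]), ((37, 92, 49), [181.5, 177.4]), ((-37, -92, 49), [230.0, 231.1]), ((-37, 92, 49), [168.7, 201.8]), ((8, -50, 79), [221.5, 208.2]), ((8, 50, 79), [187.5, 192.0])]
scene [((37, -92, 49), [375.8, 187.2]), ((37, 92, 49), [433.5, 192.0]), ((-37, -92, 49), [376.2, 174.9]), ((-37, 92, 49), [431.4, 179.3]), ((8, -50, 79), [389.8, 175.6]), ((8, 50, 79), [421.1, 178.1])]
```

View pics/m5.png

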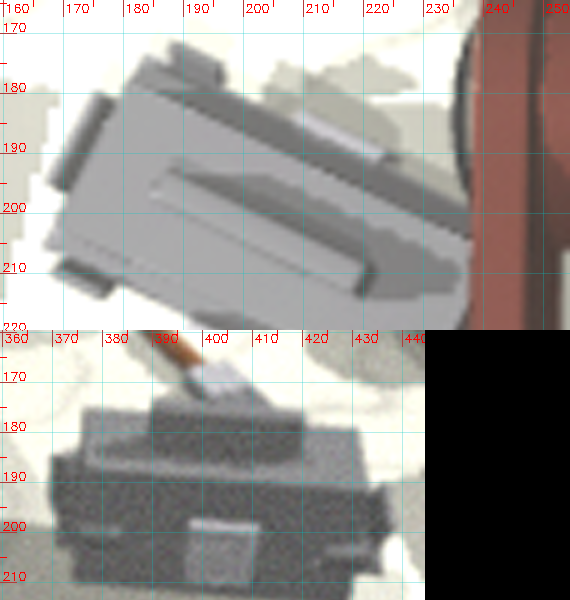

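The lid sits level on the box. Its hood edge at scene (375,187)–(432,192) matches the seated prediction (376,187)–(433.5,192). The near clip's top is at (402,198.5), its rest position. Handing in.

Run:
```python
from station import *
print(finish_job(),ctrl.get_obs()["contact_force"].round(1))
```

```text
the job is handed in; nothing more can be done
the job is handed in; nothing more can be done
```

I stood the two silver-capped flasks in the middle and far cells, pressed the lid from the slant stand down level on the box, and handed the job in at about 36 s. `finish_job` gives no verdict, so these are my own last checks:

- **Flasks:** I felt each one touch the cell floor before letting go. I saw the first upright in its cell, and both showed in their cells in the picture taken with the lid hovering above. They can't be seen now that the lid is on.
- **Lid:** It stopped hard at about 46 mm box height (45 mm is fully home). The hood edge matches the seated prediction within about 1.5 pixels (roughly 4 mm).
- **Clips:** I pressed with up to 35 N. When I then pulled up gently, about 4 N held the lid down against its weight of under 2 N, so at least one clip has snapped. The near clip looks at rest; I did not measure either clip's position.
- **Everything else:** The pot was in its cell when last seen, before the lid went on. I did not take a final picture of the tray and other objects. No force reading during the moves suggested anything had been hit, and the gripper was clear of everything with about 0 N on it.

No check failed. The box's nearest inner corner as I first read it was about 2 pixels off, so I refined the box position from its image edges.

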